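Clamp a moulded housing to the set force

ROBOT

A 6-joint arm with a two-finger parallel gripper is mounted at the origin on a cart in front of the work surface, level with it; the furniture and walls round the work are solid. World frame = base frame: x ahead of the robot, y to its left, z up, the work surface at z = 0. Lengths are in mm, angles in degrees, forces in N, time in s.
With the tool pointing down it reaches from about 300 to 850 mm from the base axis. Payload 4.2 kg.
Tool frame: the origin (TCP) lies between the finger pads; the fingertips stand 11 mm ahead of it and the grasp point (between the pads) lies 8 mm behind it (env.tips_ahead is the distance from the TCP to the fingertips, in mm); z points along the fingers, y is the line along which they close (so a half turn about z gives the same grasp; the last joint's range is limited). The gripper opens to 91 mm and grips with 3 to 60 N. Pads are 32 mm wide; open, the fingers measure 118 mm over their backs; the gripper's body (76 mm by 178 mm) begins 60 mm behind the grasp point.
Start: joints at [-69.672, 18.312, 89.639, -0, 72.044, -1.146], TCP at [210.504, -535.098, 224.976] pointing down, gripper open.
Joint ranges: [-177.97, 177.97], [-48.28, 115.42], [12.27, 149.76], [-77.06, 257.06], [2.81, 150.46], [-146.56, 146.56]. Speed limits (degrees/s): [147.25, 147.25, 180, 180, 180, 180].

INTERFACE

Orientations are given as [roll, pitch, yaw] about the fixed x, y, z axes, in that order (R = Rz(yaw) Ry(pitch) Rx(roll)).
In Python, from workcell import env, cams gives the robot as it stands.
- The arm moves only by the tool step_arm, never from a script. Its arguments are lists of equal length, an entry for each row: "linear": the shift along the tool's x, y, z in units of 30 cm (1.0 is 30 cm), a list of three; "turn": the turn about the tool's z in units of 360 degrees (1.0 is 360 degrees). In form: {"linear": [[tx, ty, tz], ...], "turn": [turn, ...]}. A call has 1 to 20 rows; each row is the pose to reach, as a shift and turn from the pose commanded when the call began, along the tool's axes at that moment, turning the shorter way round; what a row does not reach only later rows make up. A row lasts 1/8 s, in which the tool goes at most 62.5 mm and 10.7 degrees, less where a joint would pass 70% of its speed; a pose out of reach is approached as far as the arm can. A call with a number of a shift or a turn outside -1 to 1 is refused whole. A call with a gripper value outside its range is refused whole. "fingers" is the closure, from -1 (fully open) to 1 (shut), so that 0 is half open, set as the call begins (left out, the last holds). The fingers move at their own pace and stop on an object; "force" is the grip in N (left out, the last holds). Time passes only in rows, so rows that repeat a pose let the fingers close. It gives the time, the measured TCP pose, the force, the opening and the grip force at its end, in the units of the state.
- env.state(): the state, without advancing time (a new reading comes with each control period).
- cams.grab_frame(name): name is "side" or "top" or "wrist"; returns a dict with "color" (384x512x3 uint8, blue, green, red), "fx", "fy", "cx", "cy" (pixels), "extrinsics" (4x4, takes a point from camera to world coordinates); the wrist camera has in their place "tool_from_camera" (4x4, takes a point from camera to tool coordinates, whose origin is the TCP and whose axes are the flange's). Camera axes: x right, y down, z forward; pixel columns grow to the right and rows downward; lengths in mm; the calibration is good to about 2 mm. A picture is of the moment at which its call begins: read the wrist's pose just before it. There is no depth.
- env.job_done(): hands the job in; it is judged then, once.
The state is a dict: "time_s": time; "qpos": joint angles; "qvel": joint speeds; "effort": joint torques, N m; "ee_pos": TCP position; "ee_rot": TCP orientation; "force": force on the tool from outside, world axes, zero at the start; "torque": the same for the moment, N m; "gripper_width": finger opening in mm; "gripper_force": force on a finger pad.
Only numpy, scipy, OpenCV 4.12 (cv2) and the standard library are available. Lean on these libraries where they do the work, as an engineer would, in place of code of your own. Each camera call takes 0.05 s, during which the arm holds its last target. There are 200 camera calls.

TASK

Set the black housing that lies by itself in front of the drawers square into the white nest of the swing clamp, swing the clamp arm over it as far as its stop, and screw the knob down clockwise until the brass indicator tab pops out of the end of the arm. Stop as soon as it has popped: if it jumps on to show its black band the clamp is too tight and may crack the moulding. Leave the housing clamped like that, and leave the gauges and tweezers round the clamp where they are.

Things in the scene. Friction and masses are not known exactly. Their poses are not given: they have to be found in the camera images.
- housing_centre (a point): Centre of the black housing that lies alone in front of the drawers, 22 mm above its underside. Body 62 x 60 mm (x, y), above 17 mm 56 x 56 mm with a round flat top at 41 mm and a small boss to 45; grasp the upper part across y. Flat eyelets 7 mm thick at its foot reach x = +52 mm (y -24 to -4) and x = -52 mm (y 4 to 25). Half a turn makes no difference. 0.12 to 0.2 kg.
- nest (a point): Centre of the white nest's seat, on which the housing's underside rests, 20 mm above the bench. Axes as the housing's when home (or half a turn round). White rails at y = +-32 mm and stops at x = +-33 mm, 6 mm high, sloped open to 12 mm as a lead-in, leave 2 mm play and gaps for the eyelets.
- fixture: The fixed aluminium plate (124 x 186 x 12 mm) under nest and pillar; origin on the bench below the nest's centre, axes as the nest's. The steel pillar, 32 mm thick and 128 mm high, the arm's hinge, stands at x = 0, y = -100 mm.
- clamp_arm (a joint): Swing of the dark steel arm about the pillar: 0 = at its stop, pointing to the nest's +y, knob above the nest's centre; grows counter-clockwise from above to 1.4, away to the nest's -x side. Starts open. 2.5 N sideways at the knob moves it; it stays where left. Bar 24 mm wide, 85 to 107 mm above the bench; barrel 38 mm wide, 80 to 118 mm high, 100 mm from the pillar's axis.
- knob (a point): Centre of the round knurled black knob on the clamp screw, 43 mm across, 26 mm high, about 141 mm above the bench at the start, axis upright. Clockwise from above tightens: it goes down 12 mm a turn until the foot below meets the housing (roughly a third to half a turn), then keeps its height and loads a spring until the tab pops. 2.9 to 6 rad in all. Takes about 0.12 N m; stays where left.
- screw: The clamp screw with its knob and, below, its black swivel foot, 31 mm across, that presses on the housing. Screw and nut float upwards on a spring (3 N per mm): lifting the knob while turning shows the tab too early, and it goes in again when let go; pushing the knob down adds to the squeeze. So follow the knob's height, keeping the upright force near zero. Its origin is of no use.
- tab (a joint): Travel in m of the sprung brass tab out of the arm's end: about 0 = in, nearly flush; 0.012 = popped out to its first step, the set force; 0.020 = second step, black band showing, too tight. The set force inside the arm differs each time (9 to 21 N on the housing); the second step comes about 0.6 rad of knob after the first. The tab goes in again if the squeeze falls. 34 N cracks the housing.
- tab_tip (a point): Middle of the outer end of the brass tab (13.5 mm wide, 6 mm thick) at the free end of the arm, 100 mm above the bench; away from the pillar, 21 mm from the knob's axis with the tab in, 33 mm on its first step, 41 mm on its second.
- housing: The same housing; origin at the centre of its underside.
- ring_gauge: A loose steel ring 54 mm across and 14 mm high lying on the bench beyond the clamp; origin at the centre of its underside. To be left alone.
- plug_gauge: A loose steel plug gauge 80 mm long and 13 mm thick lying on the bench in front of the clamp; origin at the centre of its underside. To be left alone.
- tweezers: Loose steel tweezers 123 mm long and 12 mm wide lying on the bench in front of the clamp; origin at the centre of their underside. To be left alone.

How it is judged (in metres and radians):
On the way, in this order (a step that is already met when the one before it is completed fails the run):
1. the housing sits in the nest, let go (horizontal distance between housing_centre and nest below 0.005 m and z of housing_centre in the frame of nest below 0.025 m and angle between the x axis of housing_centre and the x axis of nest, either way round below 0.1 rad and contact force between the fingers and housing below 0.3 N), for 0.2 s.
2. the clamp arm is swung over the housing to its stop (value of joint clamp_arm below 0.06 rad), for 0.2 s.
3. the indicator tab has popped out (value of joint tab above 0.007 m), for 0.2 s.
At the end, for the whole second after the job is handed in: The housing sits in the nest (within 5 mm and 0.1 rad, seated within 3 mm), the arm is within 0.06 rad of its stop, the tab stands on its first step, more than 7 and less than 16 mm out, and the foot presses the housing with more than 5 N (horizontal distance between housing_centre and nest below 0.005 m and z of housing_centre in the frame of nest below 0.025 m and angle between the x axis of housing_centre and the x axis of nest, either way round below 0.1 rad and value of joint clamp_arm below 0.06 rad and value of joint tab between 0.007 and 0.016 m and contact force between screw and housing above 5 N); the robot touches nothing.
It fails at once if the clamp foot squeezes the housing with more than 34 N (contact force between screw and housing above 34 N).
It fails at once if the ring gauge, plug gauge or tweezers are moved by more than 20 mm (distance of any of ring_gauge, plug_gauge, tweezers from where it was at the start of the episode above 0.02 m).
It also fails if it takes over 72 s, if anything falls off the work surface, if the arm or the gripper's body presses on something with over 40 N, if the wrist force passes 120 N, or if a joint passes its speed limit or range.

## Working session

There is one attempt and no reset: what is moved stays moved. The work goes in short steps, Python scripts to look and compute and a tool call to move; the robot and the scene stay as the last step left them, time stands still between calls to the robot, and variables do not carry over. Pictures are saved under pics/ and viewed, at most 10 in all, crops included, and the job is handed in when it is done.

Besides the shell and the picture viewer there is one more tool, called after "Call:" as a command line: name --pt "numbers of a row" for each row, then --argument value for the rest. step_arm: Moves the arm, as the interface text tells. Its arguments: {"type":"object","properties":{"linear":{"type":"array"},"turn":{"type":"array"},"fingers":{"type":"number"},"force":{"type":"number"}},"required":["linear","turn"]}

```bash
ls; mkdir -p pics; python3 - <<'E'
from workcell import env,cams
import cv2,json,numpy as np
s=env.state(); print(s)
np.set_printoptions(suppress=True,precision=4)
ims=[]
for n in ["side","top","wrist"]:
    f=cams.grab_frame(n); cv2.imwrite(f"pics/{n}0.png",f["color"])
    print(n,f["fx"],f["fy"],f["cx"],f["cy"],np.array(f.get("extrinsics",f.get("tool_from_camera"))))
E
```

```text
pics
{'time_s': 0.0, 'qpos': array([-6.96693493e+01,  1.83523526e+01,  8.97060849e+01, -9.23130509e-04,
        7.20447583e+01, -1.14551009e+00]), 'qvel': array([ 0.04026825,  0.02899858, -0.02740066, -0.08141661,  0.06568197,
        0.07997573]), 'effort': array([ 1.16089272e-03, -4.12460268e+01, -2.31970274e+01,  7.26148998e-02,
        4.54123376e-02, -1.35059254e-04]), 'ee_pos': array([ 210.34573137, -534.61970197,  224.11531846]), 'ee_rot': array([-1.79896807e+02, -1.18556334e-03,  2.14764451e+01]), 'force': array([ 0.31133919, -0.00934393,  0.65520351]), 'torque': array([ 0.02054249,  0.03583572, -0.00493577]), 'gripper_force': 0.0, 'gripper_width': 90.87719135177802}
side 391.6774148728659 391.6774148728659 254.33694949327818 186.9197328206233 [[   0.9985   -0.0127    0.0536  491.436 ]
 [  -0.0544   -0.3835    0.9219 -934.5613]
 [   0.0088   -0.9234   -0.3837  426.9285]
 [   0.        0.        0.        1.    ]]
top 485.98414775656096 485.98414775656096 253.05340171561556 189.07163518390524 [[  -0.0134   -0.985     0.1722  301.0348]
 [  -0.9999    0.0142    0.0034 -165.3252]
 [  -0.0057   -0.1721   -0.9851 1349.0347]
 [   0.        0.        0.        1.    ]]
wrist 310.2071912244907 310.2071912244907 258.2075023436044 191.2777792884986 [[   0.0011   -0.9606   -0.278    76.7465]
 [   1.        0.0014   -0.0008   -1.5373]
 [   0.0012   -0.278     0.9606 -159.9665]
 [   0.        0.        0.        1.    ]]
```

View pics/top0.png

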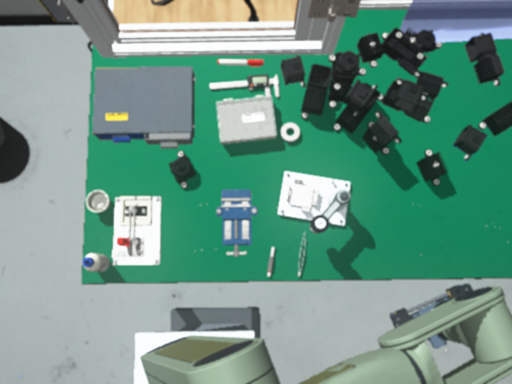

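View pics/side0.png

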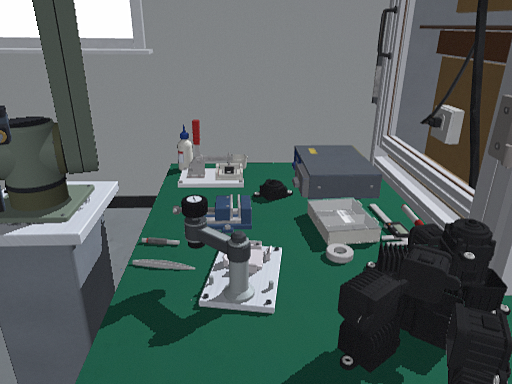

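The top view shows the lone housing at about (182,168), in front of the dark drawer box. The fixture plate is at about (314,198), the pillar near (343,197) and the knob near (320,224). The ring, plug and tweezers are at (290,131), (270,262) and (303,255).

```bash
cat > h.py <<'E'
import numpy as np, cv2
from workcell import env,cams
from scipy.spatial.transform import Rotation as R
np.set_printoptions(suppress=True,precision=2)
def grab(n):
    s=env.state(); f=cams.grab_frame(n)
    if n=="wrist":
        T=np.eye(4);T[:3,:3]=R.from_euler('xyz',s["ee_rot"],degrees=True).as_matrix();T[:3,3]=s["ee_pos"]
        f["extrinsics"]=T@np.array(f["tool_from_camera"])
    return f
def pix2z(f,uv,z):
    E=np.array(f["extrinsics"]);uv=np.atleast_2d(uv).astype(float)
    d=np.c_[(uv[:,0]-f["cx"])/f["fx"],(uv[:,1]-f["cy"])/f["fy"],np.ones(len(uv))]@E[:3,:3].T
    return E[:3,3]+d*((z-E[2,3])/d[:,2])[:,None]
def proj(f,p):
    E=np.array(f["extrinsics"]);c=(np.atleast_2d(p)-E[:3,3])@E[:3,:3]
    return np.c_[c[:,0]/c[:,2]*f["fx"]+f["cx"],c[:,1]/c[:,2]*f["fy"]+f["cy"]]
def shift(goal,yaw):
    "print units of step_arm to reach goal with tool yaw (tool down)"
    s=env.state();M=R.from_euler('xyz',s["ee_rot"],degrees=True).as_matrix()
    d=M.T@(np.array(goal)-s["ee_pos"]);dy=-(yaw-s["ee_rot"][2]);dy=(dy+180)%360-180
    print("lin",np.round(d/300,4),"turn",round(dy/360,4),"ee",s["ee_pos"],s["ee_rot"])
E
python3 - <<'E'
from h import *
f=grab("top");im=f["color"]
a=cv2.resize(im[140:200,150:215],None,fx=6,fy=6,interpolation=cv2.INTER_CUBIC)
b=cv2.resize(im[165:237,270:360],None,fx=4.4,fy=5,interpolation=cv2.INTER_CUBIC)
cv2.imwrite("pics/crop1.png",np.hstack([a,b[:360]]))
hsv=cv2.cvtColor(im,cv2.COLOR_BGR2HSV)
m=(hsv[...,2]<60).astype(np.uint8)
r=np.zeros_like(m);r[145:195,160:205]=m[145:195,160:205]
n,l,st,c=cv2.connectedComponentsWithStats(r);print(st,c)
w=((hsv[...,1]<60)&(hsv[...,2]>150)).astype(np.uint8);r=np.zeros_like(w);r[160:240,268:360]=w[160:240,268:360]
k=max(cv2.findContours(r,cv2.RETR_EXTERNAL,cv2.CHAIN_APPROX_NONE)[0],key=cv2.contourArea)
box=cv2.boxPoints(cv2.minAreaRect(k));print(box,pix2z(f,box,12),pix2z(f,box,12).mean(0))
print("h",pix2z(f,[182,168],30), "knob",pix2z(f,[320,224],154),"pillar",pix2z(f,[343,197],118))
E
```

```text
[[     0      0    512    384 196235]
 [   171    156     24     27    373]] [[255.64 191.54]
 [182.95 169.5 ]]
[[276.57 214.59]
 [283.97 170.16]
 [351.92 181.49]
 [344.51 225.92]] [[ 462.14 -224.86   12.  ]
 [ 587.46 -248.39   12.  ]
 [ 552.32 -437.58   12.  ]
 [ 428.15 -411.19   12.  ]] [ 507.52 -330.51   12.  ]
h [[593.89  35.8   30.  ]] knob [[ 420.23 -324.98  154.  ]] pillar [[ 492.3  -391.22  118.  ]]
```

View pics/crop1.png

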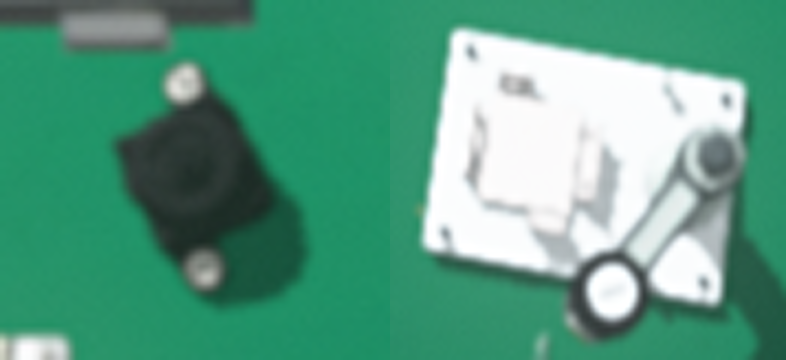

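The crop shows the housing's eyelets at about (180.5,153.7) and (184.2,184.8) in the full image. The nest, a white block, is left of the pillar, and the arm is open towards the lower left.

```bash
python3 - <<'E'
from h import *
f=grab("top")
p=pix2z(f,[[180.5,153.7],[184.2,184.8]],7);print(p,p.mean(0))
d=p[0]-p[1];print(np.linalg.norm(d),np.degrees(np.arctan2(d[1],d[0])))
c=p.mean(0)
shift([c[0]-40,c[1],230],15)
E
```

```text
[[640.64  44.06   7.  ]
 [550.6   32.55   7.  ]] [595.62  38.31   7.  ]
90.7720467499357 7.28725850346081
lin [ 1.77 -1.36 -0.02] turn 0.018 ee [ 210.42 -534.9   224.59] [-179.96   -0.     21.47]
```

Call:
step_arm --pt "0.95 -0.65 0" --pt "0.95 -0.65 0" --pt "0.95 -0.65 0" --pt "0.95 -0.65 0" --pt "0.95 -0.65 0" --pt "0.95 -0.65 0" --pt "0.95 -0.65 0" --turn '[0, 0, 0, 0, 0, 0, 0]' --fingers -1

```text
time_s: 1.12
ee_pos: [405.2, -247.6, 225.0]
ee_rot: [-180.0, -0.0, 21.7]
force: [0.1, -1.0, 0.6]
gripper_width: 91.1
gripper_force: 0.0
```

Call:
step_arm --pt "0.95 -0.65 0" --pt "0.95 -0.65 0" --pt "0.95 -0.65 0" --pt "0.95 -0.65 0" --pt "0.95 -0.65 0" --pt "0.95 -0.65 0" --pt "0.95 -0.65 0" --pt "0.95 -0.65 0" --turn '[-0.01, -0.01, -0.01, -0.01, -0.01, -0.01, -0.01, -0.01]'

```text
time_s: 2.12
ee_pos: [597.7, 35.0, 224.7]
ee_rot: [180.0, 0.1, 25.0]
force: [0.1, -0.6, -0.1]
gripper_width: 91.2
gripper_force: 0.0
```

```bash
python3 - <<'E'
from h import *
f=grab("wrist");cv2.imwrite("pics/w1.png",f["color"]);print(env.state()["ee_pos"],env.state()["ee_rot"],env.state()["time_s"])
print(proj(f,[[596,38,7],[596,38,45]]))
E
```

```text
[597.56  34.86 224.85] [179.98   0.06  24.98] 2.175
[[256.99 166.09]
 [256.84 172.92]]
```

View pics/w1.png

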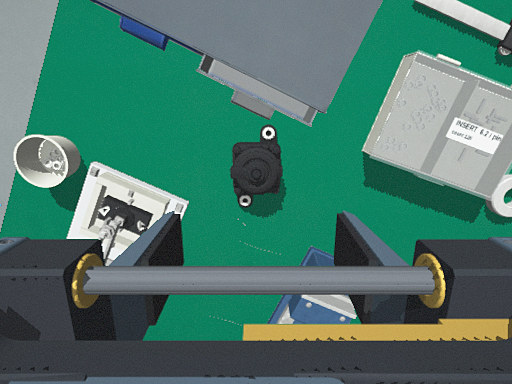

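The wrist view shows the housing with its boss at (256,174) and eyelet holes at (268,133) and (245,200). The drawer front edge runs from (205,65) to (315,125), with a handle near (252,105).

```bash
python3 - <<'E'
from h import *
f=grab("wrist")
p=pix2z(f,[[268,133],[245,200.5]],7);print(p,p.mean(0))
d=p[0]-p[1];print(np.linalg.norm(d),np.degrees(np.arctan2(d[1],d[0]))+18)
print("boss",pix2z(f,[256.5,174],45))
for z in (0,60,100): print("drawer",z,pix2z(f,[[205,65],[315,125],[252,112]],z))
t=grab("top")
print(pix2z(t,[[168,140],[190,141]],0),pix2z(t,[[168,140],[190,141]],60))
s=grab("side");cv2.imwrite("pics/sc.png",cv2.resize(s["color"][135:215,250:390],None,fx=5,fy=5,interpolation=cv2.INTER_CUBIC))
E
```

```text
[[638.2   42.98   7.  ]
 [548.83  32.86   7.  ]] [593.52  37.92   7.  ]
89.94890713721085 24.460329991314367
boss [[594.61  37.69  45.  ]]
drawer 0 [[676.85 141.88   0.  ]
 [670.54  -5.12   0.  ]
 [652.03  70.68   0.  ]]
drawer 60 [[675.25 130.5   60.  ]
 [669.93   6.42  60.  ]
 [654.31  70.41  60.  ]]
drawer 100 [[674.19 122.92 100.  ]
 [669.53  14.12 100.  ]
 [655.82  70.23 100.  ]]
[[683.41  81.58   0.  ]
 [679.49  18.33   0.  ]] [[666.4   70.6   60.  ]
 [662.66  10.17  60.  ]]
```

View pics/sc.png

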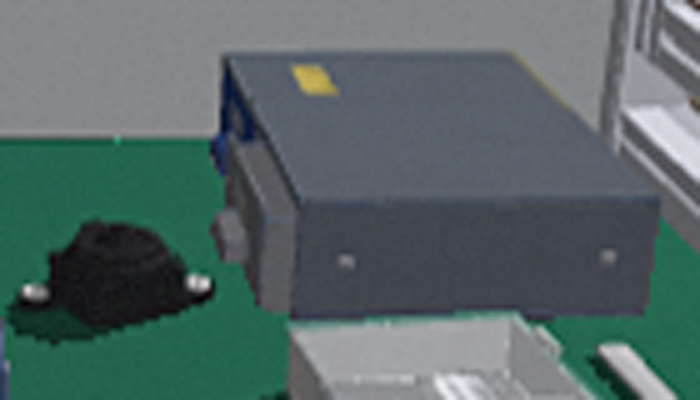

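The side crop shows the drawer box is about 65 mm high, roughly 23 px on its near edge. The gripper body will be at about 98 mm during the grasp, so it clears.

Call:
step_arm --pt "-0.006 -0.0135 0.2" --pt "-0.006 -0.0135 0.4" --pt "-0.006 -0.0135 0.55" --pt "-0.006 -0.0135 0.62" --pt "-0.006 -0.0135 0.646" --pt "-0.006 -0.0135 0.646" --turn '[0.0014, 0.0014, 0.0014, 0.0014, 0.0014, 0.0014]'

```text
time_s: 3.08
ee_pos: [595.1, 39.0, 31.5]
ee_rot: [180.0, -0.0, 24.5]
force: [0.3, 0.6, -0.2]
gripper_width: 91.1
gripper_force: 0.0
```

Call:
step_arm --pt "0 0 0" --pt "0 0 0" --pt "0 0 0" --pt "0 0 0" --pt "0 0 0" --pt "0 0 0" --pt "0 0 0" --pt "0 0 0" --turn '[0, 0, 0, 0, 0, 0, 0, 0]' --fingers 1 --force 25

```text
time_s: 4.08
ee_pos: [595.1, 39.3, 31.5]
ee_rot: [180.0, -0.0, 24.6]
force: [0.7, -2.1, 4.5]
gripper_width: 53.6
gripper_force: 25.1
```

Call:
step_arm --pt "0 0 -0.1" --pt "0 0 -0.25" --pt "0 0 -0.45" --pt "0 0 -0.65" --pt "-0.12 0.11 -0.66" --pt "-0.27 0.24 -0.66" --pt "-0.42 0.38 -0.66" --pt "-0.57 0.51 -0.66" --pt "-0.72 0.65 -0.66" --pt "-0.87 0.783 -0.66" --pt "-0.87 0.783 -0.66" --pt "-0.87 0.783 -0.66" --pt "-0.87 0.783 -0.66" --turn '[0, 0, 0, 0, 0.015, 0.03, 0.05, 0.07, 0.085, 0.0975, 0.0975, 0.0975, 0.0975]'

```text
time_s: 5.7
ee_pos: [455.5, -281.4, 228.8]
ee_rot: [-180.0, 0.0, -10.4]
force: [-0.1, 0.2, -1.2]
gripper_width: 53.6
gripper_force: 24.7
```

```bash
python3 - <<'E'
from h import *
f=grab("wrist");cv2.imwrite("pics/w2.png",cv2.resize(f["color"],(768,576)));s=env.state();print(s["ee_pos"],s["ee_rot"],s["gripper_width"])
E
```

```text
[ 455.63 -281.4   228.89] [-179.97    0.03  -10.41] 53.02805651384899
```

View pics/w2.png

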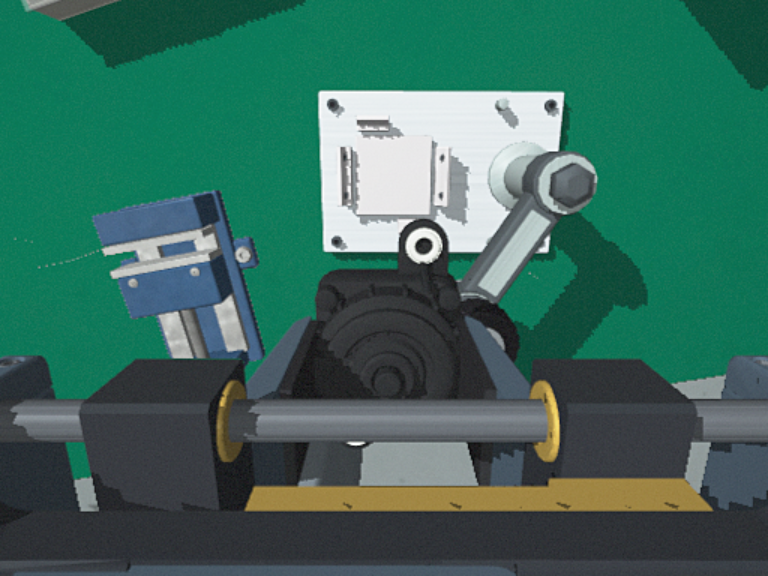

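The picture shows the plate corners at (320,92) and (563,92), parallel to the image axes. The nest seat spans (359..432, 137..214.5) and the stop is at (373,122). The held housing's front eyelet hole is at (423,245) and its boss at (388,378).

```bash
python3 - <<'E'
from h import *
f=grab("wrist");s=env.state();E=f["extrinsics"]
M=R.from_euler('xyz',s["ee_rot"],degrees=True).as_matrix()
q=lambda uv,z:(pix2z(f,np.array(uv)/1.5,z)[0]-s["ee_pos"])@M
print("seat corners tool"); 
for c in [(362,137),(433,137),(357,214),(433,215)]: print(q(c,20))
print("nest tool",q((395.5,176),20),"world",pix2z(f,np.array([395.5,176])/1.5,20))
print("plate",q((320,92),12),q((563,92),12),q((325,252),12))
print("rails",q((347,176),26),q((441,176),26))
print("eyelet tool",q((423,245),s["ee_pos"][2]-24.5),"boss",q((388,378),s["ee_pos"][2]+13.5))
print("pillar hinge top",pix2z(f,np.array([573,184])/1.5,122),"knob",pix2z(f,np.array([490,335])/1.5,154))
E
```

```text
seat corners tool
[ 86.94 -19.87 208.99]
[ 87.    33.72 208.97]
[ 29.05 -24.63 209.  ]
[ 28.34  35.39 208.98]
nest tool [ 58.3    5.59 208.99] world [[ 511.96 -297.44   20.  ]]
plate [119.36 -51.42 216.99] [119.53 131.21 216.93] [ -3.25 -52.11 217.02]
rails [ 58.55 -31.34 203.  ] [ 58.63  40.04 202.97]
eyelet tool [40.26 13.83 24.49] boss [  0.79  -0.19 -13.5 ]
pillar hinge top [[ 494.98 -393.91  122.  ]] knob [[ 427.01 -332.24  154.  ]]
```

The gripper body is ±89 mm along y. At this grip height its underside would sit at 119.5 mm over the nest, below the 128 mm pillar top at y = -84. I'll set the housing on free bench and regrip it higher.

Call:
step_arm --pt "0.06 -0.18 0" --pt "0.12 -0.36 0" --pt "0.18 -0.54 0" --pt "0.24 -0.72 0" --pt "0.3 -0.9 0" --pt "0.3 -0.9 0.1" --pt "0.3 -0.9 0.3" --pt "0.3 -0.9 0.5" --pt "0.3 -0.9 0.6" --pt "0.3 -0.9 0.64" --pt "0.3 -0.9 0.654" --pt "0.3 -0.9 0.656" --pt "0.3 -0.9 0.656" --turn '[0, 0, 0, 0, 0, 0, 0, 0, 0, 0, 0, 0, 0]'

```text
time_s: 7.42
ee_pos: [593.9, -33.8, 33.7]
ee_rot: [-180.0, -0.2, -10.5]
force: [0.7, -0.9, -1.2]
gripper_width: 53.3
gripper_force: 24.7
```

Call:
step_arm --pt "0 0 0" --pt "0 0 0" --pt "0 0 0" --pt "0 0 0" --pt "0 0 -0.022" --pt "0 0 -0.022" --pt "0 0 -0.022" --turn '[0, 0, 0, 0, 0, 0, 0]' --fingers -0.2

```text
time_s: 8.3
ee_pos: [593.0, -33.8, 39.1]
ee_rot: [180.0, -0.0, -10.5]
force: [0.1, 0.7, 0.1]
gripper_width: 54.5
gripper_force: 0.0
```

```bash
python3 - <<'E'
from h import *
f=grab("wrist");cv2.imwrite("pics/w3.png",cv2.resize(f["color"],(768,576)));s=env.state();print(s["ee_pos"],s["ee_rot"],s["gripper_width"])
E
```

```text
[592.9  -33.75  38.94] [180.     0.   -10.53] 54.682707537248305
```

View pics/w3.png

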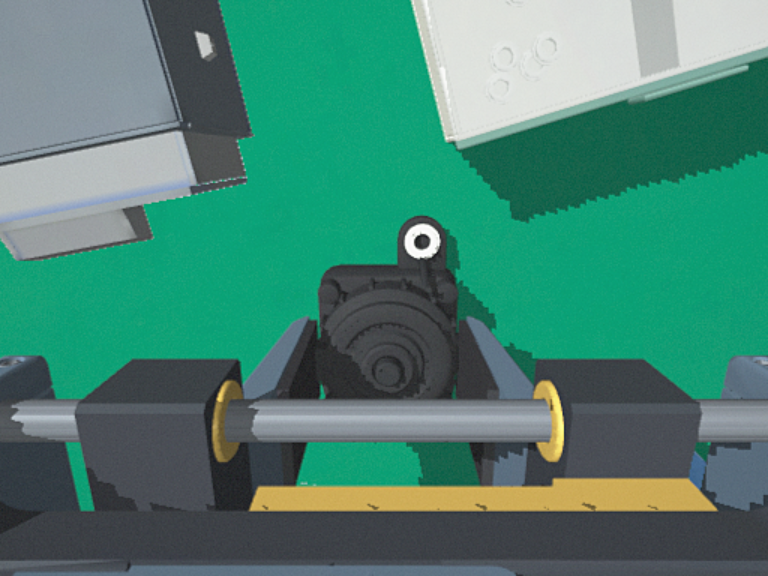

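The picture shows the housing resting upright between the open fingers, with its boss at (388,372) and eyelet hole at (422,241). I'll regrip here, with the TCP 39 mm above the underside.

```bash
python3 - <<'E'
from h import *
f=grab("wrist");s=env.state()
M=R.from_euler('xyz',s["ee_rot"],degrees=True).as_matrix()
q=lambda uv,z:(pix2z(f,np.array(uv)/1.5,z)[0]-s["ee_pos"])@M
print("boss",q((388,372),45),"eyelet",q((422,241),7),s["ee_pos"])
E
```

```text
boss [-0.58 -0.08 -6.14] eyelet [40.6  14.07 31.85] [592.84 -33.73  38.86]
```

Call:
step_arm --pt "0 0 0" --pt "0 0 0" --pt "0 0 0" --pt "0 0 0" --pt "0 0 0" --pt "0 0 -0.1" --pt "0 0 -0.25" --pt "0 0 -0.4" --pt "0 0 -0.4" --turn '[0, 0, 0, 0, 0, 0, 0, 0, 0]' --fingers 1 --force 25

```text
time_s: 9.52
ee_pos: [595.4, -33.9, 163.0]
ee_rot: [-179.9, -0.5, -10.5]
force: [-0.6, -1.2, -2.6]
gripper_width: 50.6
gripper_force: 24.7
```

Call:
step_arm --pt "0 0 -0.15" --pt "-0.02 0.15 -0.2" --pt "-0.04 0.3 -0.2" --pt "-0.06 0.5 -0.2" --pt "-0.08 0.7 -0.2" --pt "-0.1 0.85 -0.2" --pt "-0.103 0.91 -0.2" --pt "-0.103 0.91 -0.2" --pt "-0.103 0.91 -0.1" --pt "-0.103 0.91 0" --pt "-0.103 0.91 0.1" --pt "-0.103 0.91 0.2" --pt "-0.103 0.91 0.2" --pt "-0.103 0.91 0.2" --turn '[0, 0, 0, 0, 0, 0, 0, 0, 0, 0, 0, 0, 0, 0]'

```text
time_s: 11.28
ee_pos: [513.8, -295.9, 100.0]
ee_rot: [180.0, -0.1, -10.5]
force: [0.6, 0.2, -0.6]
gripper_width: 50.9
gripper_force: 24.7
```

```bash
python3 - <<'E'
from h import *
shift([513.3,-296.7,61.5],-10.5);print(env.state()["gripper_width"],env.state()["force"])
f=grab("wrist");cv2.imwrite("pics/w4.png",cv2.resize(f["color"],(768,576)))
E
```

```text
lin [-0.    0.    0.13] turn 0.0001 ee [ 513.81 -295.86   99.96] [179.98  -0.1  -10.46]
50.94199456076627 [ 0.57  0.19 -0.64]
```

View pics/w4.png

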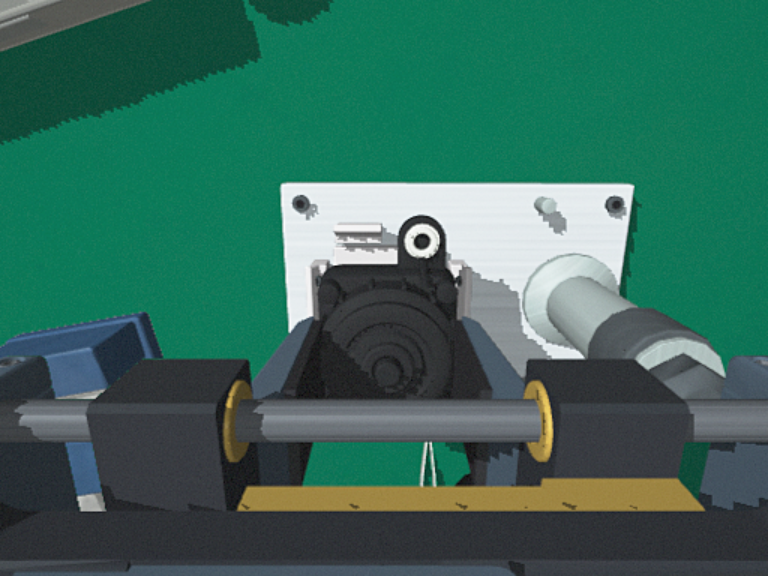

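The picture shows the rails at x≈318 and 463, symmetric about the housing at ≈390, with the plate front edge at row 184. The pillar head is at (690,360), close to the gripper's right end.

```bash
python3 - <<'E'
from h import *
f=grab("wrist");s=env.state()
M=R.from_euler('xyz',s["ee_rot"],degrees=True).as_matrix()
q=lambda uv,z:(pix2z(f,np.array(uv)/1.5,z)[0]-s["ee_pos"])@M
print("plate edge",q((281,184),12),q((633,184),12),"rails in",q((316,265),30),q((466,265),30),"eyelet",q((422,241),s["ee_pos"][2]-32))
E
```

```text
plate edge [ 60.09 -56.37  88.68] [ 60.37 127.61  88.86] rails in [ 20.97 -37.    70.59] [21.09 39.31 70.66] eyelet [40.58 13.77 32.13]
```

Call:
step_arm --pt "0 0 0.04" --pt "0 0 0.08" --pt "0 0 0.1" --pt "0 0 0.11" --pt "0 0 0.11" --turn '[0, 0, 0, 0, 0]'

```text
time_s: 12.0
ee_pos: [512.6, -296.5, 65.7]
ee_rot: [-180.0, 0.0, -10.5]
force: [-0.3, -0.5, -0.9]
gripper_width: 50.9
gripper_force: 24.7
```

Call:
step_arm --pt "0 0 0.005" --pt "0 0 0.01" --pt "0 0 0.013" --pt "0 0 0.013" --pt "0 0 0.013" --turn '[0, 0, 0, 0, 0]'

```text
time_s: 12.62
ee_pos: [512.7, -296.5, 62.1]
ee_rot: [180.0, -0.0, -10.5]
force: [0.2, 0.1, -1.4]
gripper_width: 51.0
gripper_force: 24.7
```

Call:
step_arm --pt "0 0 0.002" --pt "0 0 0.003" --pt "0 0 0.003" --turn '[0, 0, 0]'

```text
time_s: 13.0
ee_pos: [512.6, -296.5, 61.1]
ee_rot: [180.0, 0.0, -10.5]
force: [-0.2, 0.4, -1.6]
gripper_width: 51.2
gripper_force: 24.7
```

Call:
step_arm --pt "0 0 0" --pt "0 0 0" --pt "0 0 0" --pt "0 0 0" --pt "0 0 -0.05" --pt "0 0 -0.15" --pt "0 0 -0.25" --pt "0 0 -0.25" --turn '[0, 0, 0, 0, 0, 0, 0, 0]' --fingers -0.5

```text
time_s: 14.0
ee_pos: [514.4, -297.6, 139.6]
ee_rot: [179.9, -0.4, -10.5]
force: [0.4, -0.2, -0.5]
gripper_width: 68.1
gripper_force: 0.0
```

```bash
python3 - <<'E'
from h import *
f=grab("wrist");cv2.imwrite("pics/w5.png",cv2.resize(f["color"],(768,576)));s=env.state();print(s["ee_pos"],s["ee_rot"],s["gripper_width"],s["force"])
E
```

```text
[ 513.27 -296.91  137.72] [179.93  -0.18 -10.53] 68.47082478283446 [ 0.18  0.15 -1.04]
```

View pics/w5.png

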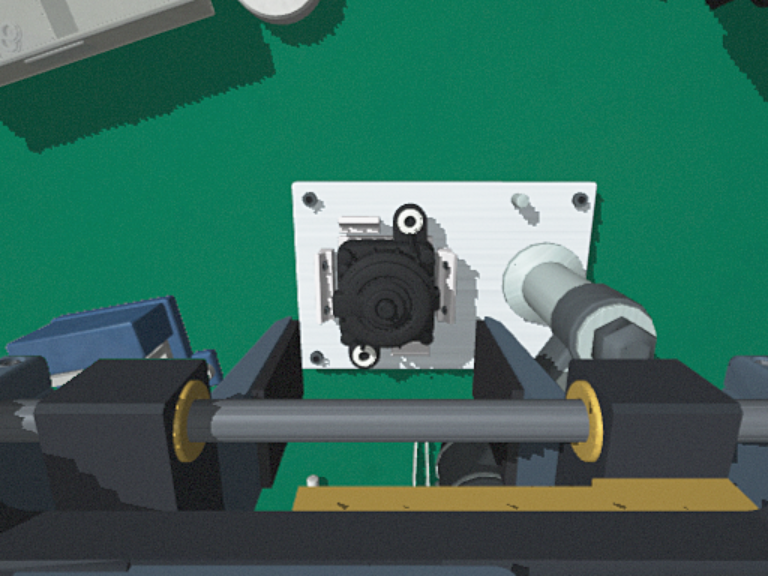

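The picture shows the housing square in the nest, with eyelet holes at (410,220) and (364,356) and boss at (386,308). The rails are visible at (326,285) and (448,285).

```bash
python3 - <<'E'
from h import *
f=grab("wrist")
p=pix2z(f,np.array([[410,220],[364,356]])/1.5,27);d=p[0]-p[1];print(p.mean(0),np.linalg.norm(d),np.degrees(np.arctan2(d[1],d[0]))+18)
b=pix2z(f,np.array([386,308])/1.5,65);print("boss",b)
print("plate",pix2z(f,np.array([[293,182],[597,182],[304,369]])/1.5,12))
# knob from top: dark rim circle around white cap
t=grab("top");c=t["color"][200:245,295:345];g=cv2.cvtColor(c,cv2.COLOR_BGR2GRAY)
hs=cv2.HoughCircles(cv2.resize(g,None,fx=6,fy=6,interpolation=cv2.INTER_CUBIC),cv2.HOUGH_GRADIENT,1,60,param1=100,param2=20,minRadius=30,maxRadius=70)
if hs is not None:
  for u,v,r in hs[0][:4]:
    uv=[295+(u+.5)/6-.5,200+(v+.5)/6-.5];print("circ",uv,r/6,pix2z(t,uv,154))
E
```

```text
[ 509.1  -295.03   27.  ] 90.38902592666042 -10.481270284980852
boss [[ 510.87 -295.43   65.  ]]
plate [[ 581.91 -251.7    12.  ]
 [ 548.73 -431.2    12.  ]
 [ 460.84 -229.86   12.  ]]
```

The housing is seated: hole spacing is 90.4 mm, yaw -10.5°, centre about (510,-295). Next I go over the knob with the tool's closing line tangential to the swing (yaw 137°).

Call:
step_arm --pt "0 0 -0.15" --pt "0 0 -0.29" --pt "-0.1 0.05 -0.29" --pt "-0.2 0.1 -0.29" --pt "-0.284 0.151 -0.29" --pt "-0.284 0.151 -0.29" --pt "-0.284 0.151 -0.29" --pt "-0.284 0.151 -0.29" --pt "-0.284 0.151 -0.29" --pt "-0.284 0.151 -0.29" --pt "-0.284 0.151 -0.29" --pt "-0.284 0.151 -0.29" --pt "-0.284 0.151 -0.29" --pt "-0.284 0.151 -0.29" --pt "-0.284 0.151 -0.29" --pt "-0.284 0.151 -0.29" --pt "-0.284 0.151 -0.29" --turn '[0, 0, -0.028, -0.056, -0.084, -0.112, -0.14, -0.168, -0.196, -0.224, -0.252, -0.28, -0.308, -0.336, -0.364, -0.392, -0.41]' --fingers -1

```text
time_s: 16.27
ee_pos: [420.1, -325.0, 221.7]
ee_rot: [-180.0, -0.2, 137.3]
force: [-1.1, 0.8, -0.4]
gripper_width: 90.9
gripper_force: 0.0
```

```bash
python3 - <<'E'
from h import *
f=grab("wrist");cv2.imwrite("pics/w6.png",f["color"]);s=env.state();print(s["ee_pos"],s["ee_rot"],s["qpos"][5],s["time_s"])
print(proj(f,[[420,-325,154],[427,-332,154],[492.8,-393.8,128]]))
g=cv2.cvtColor(f["color"],cv2.COLOR_BGR2GRAY);g[232:]=0
hs=cv2.HoughCircles(cv2.GaussianBlur(g,(3,3),0),cv2.HOUGH_GRADIENT,1,20,param1=100,param2=18,minRadius=15,maxRadius=50)
print(None if hs is None else hs[0][:6])
if hs is not None: print(pix2z(f,hs[0][:6,:2],154))
E
```

```text
[ 420.08 -325.04  221.68] [-179.98   -0.17  137.42] -86.38671975509716 16.325
[[259.33 210.37]
 [258.8  222.26]
 [257.75 301.23]]
[[426.5  70.5  49.4]
 [258.5 206.5  28.3]
 [445.5  93.5  47.2]
 [400.5  45.5  40.5]
 [257.5  62.5  44.9]
 [307.5 212.5  42.7]]
[[ 422.91 -171.59  154.  ]
 [ 417.23 -323.33  154.  ]
 [ 444.54 -170.37  154.  ]
 [ 397.86 -175.52  154.  ]
 [ 340.45 -253.61  154.  ]
 [ 446.7  -298.59  154.  ]]
```

Call:
step_arm --pt "0.006 0 0.12" --pt "0.006 0 0.22" --pt "0.006 0 0.272" --pt "0.006 0 0.272" --pt "0.006 0 0.272" --turn '[0, 0, 0, 0, 0]'

```text
time_s: 16.95
ee_pos: [419.9, -324.8, 142.4]
ee_rot: [180.0, 0.1, 137.1]
force: [-0.3, 0.3, 0.2]
gripper_width: 91.2
gripper_force: 0.0
```

Call:
step_arm --pt "0 0 0" --pt "0 0 0" --pt "0 0 0" --pt "0 0 0" --pt "0 0 0" --pt "0 0 0" --pt "0 0 0" --pt "0 0 0" --turn '[0, 0, 0, 0, 0, 0, 0, 0]' --fingers 1 --force 15

```text
time_s: 17.95
ee_pos: [419.5, -324.1, 141.6]
ee_rot: [180.0, 0.0, 137.1]
force: [1.0, 1.5, 0.7]
gripper_width: 42.8
gripper_force: 15.0
```

Call:
step_arm --pt "-0.0013 0.029 0" --pt "-0.005 0.058 0" --pt "-0.0114 0.0863 0" --pt "-0.02 0.114 0" --pt "-0.0312 0.141 0" --pt "-0.0447 0.1667 0" --pt "-0.06 0.191 0" --pt "-0.078 0.2143 0" --pt "-0.0976 0.2357 0" --pt "-0.119 0.2553 0" --pt "-0.119 0.2553 0" --turn '[0.0139, 0.0278, 0.0417, 0.0556, 0.0694, 0.0833, 0.0972, 0.1111, 0.125, 0.1389, 0.1389]'

```text
time_s: 19.32
ee_pos: [497.4, -291.1, 141.4]
ee_rot: [-179.9, -0.2, 87.1]
force: [0.6, 5.1, 3.2]
gripper_width: 42.7
gripper_force: 15.0
```

```bash
python3 - <<'E'
from h import *
shift([511,-295.5,141.5],79.5);s=env.state();print(s["force"],s["torque"],s["gripper_width"],s["time_s"])
E
```

```text
lin [-0.01  0.05 -0.  ] turn 0.021 ee [ 497.4  -291.07  141.43] [-179.91   -0.16   87.08]
[0.57 5.09 3.22] [ 0.9  -0.02 -0.06] 42.70206311139763 19.325
```

Call:
step_arm --pt "0 0.015 0" --pt "0 0.03 0" --pt "-0.001 0.04 0" --pt "-0.002 0.044 0" --pt "-0.002 0.044 0" --turn '[0.007, 0.014, 0.018, 0.021, 0.021]'

```text
time_s: 19.95
ee_pos: [509.8, -292.0, 141.4]
ee_rot: [-179.8, -0.2, 79.5]
force: [-1.4, 5.8, 3.3]
gripper_width: 42.9
gripper_force: 15.0
```

Call:
step_arm --pt "0.002 0.005 0" --pt "0.003 0.01 0" --pt "0.003 0.01 0" --turn '[0, 0, 0]'

```text
time_s: 20.32
ee_pos: [512.5, -292.1, 141.4]
ee_rot: [-179.8, -0.1, 79.5]
force: [-1.7, 4.6, 3.8]
gripper_width: 42.9
gripper_force: 15.0
```

Call:
step_arm --pt "0 0.005 0" --pt "0 0.01 0" --pt "0 0.013 0" --pt "0 0.013 0" --turn '[0, 0, 0, 0]'

```text
time_s: 20.82
ee_pos: [516.2, -292.7, 141.5]
ee_rot: [-179.8, -0.1, 79.5]
force: [-2.6, 5.4, 4.0]
gripper_width: 42.6
gripper_force: 15.0
```

Call:
step_arm --pt "0 0.004 0" --pt "0 0.008 0" --pt "0 0.01 0" --pt "0 0.01 0" --turn '[0, 0, 0, 0]'

```text
time_s: 21.32
ee_pos: [517.1, -292.8, 141.3]
ee_rot: [-179.5, -0.2, 79.6]
force: [-7.7, 5.8, 7.0]
gripper_width: 42.5
gripper_force: 15.0
```

```bash
python3 - <<'E'
from h import *
s=env.state();print(s["ee_pos"],s["force"],s["torque"],s["gripper_width"],s["time_s"])
for n in ["side","top"]:
    f=grab(n);cv2.imwrite(f"pics/{n}1.png",f["color"])
a=cv2.imread("pics/side1.png")[170:320,170:300];b=cv2.imread("pics/top1.png")[150:250,260:370]
cv2.imwrite("pics/both.png",np.hstack([cv2.resize(a,(433,500),interpolation=cv2.INTER_CUBIC),cv2.resize(b,(367,333),interpolation=cv2.INTER_CUBIC) if 0 else cv2.copyMakeBorder(cv2.resize(b,(366,333),interpolation=cv2.INTER_CUBIC),0,167,0,0,cv2.BORDER_CONSTANT)]))
E
```

```text
[ 517.08 -292.85  141.35] [-7.7   5.76  7.04] [ 0.97  1.36 -0.09] 42.5381363766316 21.325
```

The x force jumped to -7.7 N with little motion, so the arm is at its stop. I let go, rise, turn the wrist back for range and locate the knob afresh.

Call:
step_arm --pt "0 -0.002 0" --pt "0 -0.002 0" --pt "0 -0.002 0" --pt "0 -0.002 0" --pt "0 -0.002 -0.1" --pt "0 -0.002 -0.2" --pt "0 -0.002 -0.27" --pt "0 -0.002 -0.27" --pt "0 -0.002 -0.27" --pt "0 -0.002 -0.27" --pt "0 -0.002 -0.27" --pt "0 -0.002 -0.27" --pt "0 -0.002 -0.27" --pt "0 -0.002 -0.27" --pt "0 -0.002 -0.27" --pt "0 -0.002 -0.27" --turn '[0, 0, 0, 0, 0, -0.028, -0.056, -0.084, -0.112, -0.14, -0.168, -0.196, -0.224, -0.25, -0.25, -0.25]' --fingers -1

```text
time_s: 23.42
ee_pos: [520.1, -294.6, 222.5]
ee_rot: [-180.0, 0.0, 169.4]
force: [0.4, 0.6, 0.1]
gripper_width: 91.4
gripper_force: 0.0
```

```bash
cat >> h.py <<'E'
def knob(f,z,guess):
    u,v=proj(f,[[*guess,z]])[0];g=cv2.GaussianBlur(cv2.cvtColor(f["color"],cv2.COLOR_BGR2GRAY),(3,3),0)
    hs=cv2.HoughCircles(g,cv2.HOUGH_GRADIENT,1,5,param1=100,param2=12,minRadius=24,maxRadius=33)
    if hs is None: return None
    h=hs[0];h=h[np.hypot(h[:,0]-u,h[:,1]-v)<20];return np.c_[h,pix2z(f,h[:,:2],z)]
E
python3 - <<'E'
from h import *
f=grab("wrist");cv2.imwrite("pics/w7.png",f["color"]);s=env.state();print(s["ee_pos"],s["ee_rot"],s["qpos"][5],s["force"],s["time_s"])
print(proj(f,[[516.5,-293,154]]),knob(f,154,(516.5,-293)))
cv2.imwrite("pics/final.png",np.hstack([cv2.resize(f["color"],(420,315)),cv2.resize(cv2.imread("pics/top1.png")[150:255,240:366],(378,315),interpolation=cv2.INTER_CUBIC)]))
E
```

```text
[ 520.13 -294.57  222.53] [-179.99    0.    169.41] -110.0295017384495 [-0.35  0.03 -0.13] 23.475
[[258.63 205.27]] [[ 254.5   200.5    25.7   512.09 -295.43  154.  ]
 [ 255.5   192.5    32.4   505.9  -293.47  154.  ]
 [ 250.5   194.5    32.4   506.77 -297.55  154.  ]
 [ 260.5   196.5    32.4   509.76 -290.28  154.  ]
 [ 255.5   186.5    24.6   501.21 -292.58  154.  ]
 [ 260.5   187.5    30.2   502.69 -288.98  154.  ]]
```

View pics/final.png

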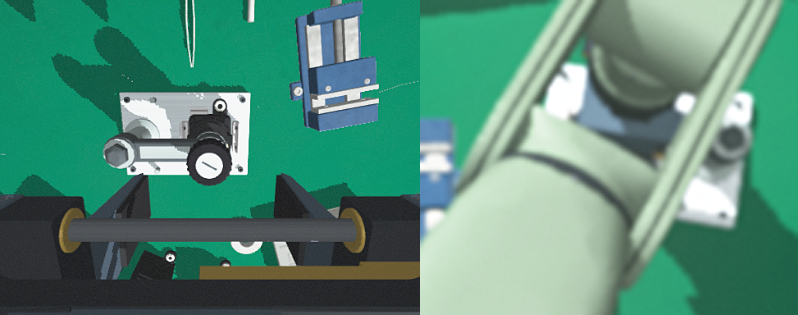

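The left half shows the arm over the housing, its knob's white cap near (208,163) in the crop and the hinge bolt at (118,150). In the right half the robot blocks the top view. I refine the cap centre with a mask.

```bash
cat >> h.py <<'E'
def cap(f,z,guess):
    u,v=proj(f,[[*guess,z]])[0];m=(f["color"].min(2)>170).astype(np.uint8)
    n,l,st,c=cv2.connectedComponentsWithStats(m)
    k=[(st[i][4],st[i][2],st[i][3],c[i],pix2z(f,c[i],z)[0]) for i in range(1,n) if 100<st[i][4]<3000 and np.hypot(*(c[i]-[u,v]))<40]
    return k
E
python3 - <<'E'
from h import *
f=grab("wrist")
for k in cap(f,154,(514,-294)): print(k)
hx=pix2z(f,[143.9,184],128)[0];kn=np.array([512.1,-295.4]);d=kn-hx[:2];print(hx,np.linalg.norm(d),np.degrees(np.arctan2(d[1],d[0])))
p=pix2z(f,np.array([[119,93],[250,93],[131,175],[248,175]])*512/420,12);print(p);d=p[1]-p[0];print("plate yaw",np.degrees(np.arctan2(d[1],d[0])))
h=pix2z(f,np.array([[220,105]])*512/420,27);print("eyelet",h)
E
```

```text
(np.int32(759), np.int32(33), np.int32(31), array([254.68, 201.58]), array([ 512.97, -295.44,  154.  ]))
[ 488.64 -386.69  128.  ] 94.25745564895067 75.58549182097553
[[ 429.22 -410.33   12.  ]
 [ 463.05 -228.38   12.  ]
 [ 551.34 -426.81   12.  ]
 [ 584.46 -248.89   12.  ]]
plate yaw 79.46832173827595
eyelet [[ 470.45 -273.22   27.  ]]
```

Call:
step_arm --pt "0.018 -0.0054 0.1" --pt "0.018 -0.0054 0.2" --pt "0.018 -0.0054 0.272" --pt "0.018 -0.0054 0.272" --pt "0.018 -0.0054 0.272" --turn '[0, 0, 0, 0, 0]'

```text
time_s: 24.15
ee_pos: [515.1, -295.6, 142.0]
ee_rot: [-180.0, 0.1, 169.5]
force: [-0.2, 0.2, 0.2]
gripper_width: 91.1
gripper_force: 0.0
```

Call:
step_arm --pt "0 0 0" --pt "0 0 0" --pt "0 0 0" --pt "0 0 0" --pt "0 0 0" --pt "0 0 0" --pt "0 0 0" --turn '[0, 0, 0, 0, 0, 0, 0]' --fingers 1 --force 12

```text
time_s: 25.02
ee_pos: [514.4, -295.7, 141.1]
ee_rot: [-179.9, 0.0, 169.5]
force: [-0.4, -2.1, 0.4]
gripper_width: 42.6
gripper_force: 12.0
```

Call:
step_arm --pt "0 -0.002 0.001" --pt "0 -0.002 0.002" --pt "0 -0.002 0.003" --pt "0 -0.002 0.004" --pt "0 -0.002 0.005" --pt "0 -0.002 0.006" --pt "0 -0.002 0.007" --pt "0 -0.002 0.008" --pt "0 -0.002 0.009" --pt "0 -0.002 0.01" --pt "0 -0.002 0.01" --turn '[0.025, 0.05, 0.075, 0.1, 0.125, 0.15, 0.175, 0.2, 0.225, 0.25, 0.25]'

```text
time_s: 26.4
ee_pos: [515.1, -295.6, 138.1]
ee_rot: [179.9, -0.0, 79.6]
force: [2.0, 0.7, -1.0]
gripper_width: 42.7
gripper_force: 12.0
```

```bash
python3 - <<'E'
from h import *
s=env.state();print(s["ee_pos"],s["ee_rot"],s["force"],s["torque"],s["gripper_width"],s["time_s"],s["qpos"][5])
t=grab("side");cv2.imwrite("pics/s2.png",t["color"])
p=proj(t,[[516.8,-274.8,100],[519,-263,100],[520.5,-255,100]]);print(p)
u,v=p[0];c=t["color"][int(v)-12:int(v)+13,int(u)-14:int(u)+18].astype(int)
hsv=cv2.cvtColor(c.astype(np.uint8),cv2.COLOR_BGR2HSV);br=(hsv[...,0]>14)&(hsv[...,0]<32)&(hsv[...,1]>90)&(hsv[...,2]>70)
print(br.sum());
for r in br: print("".join(".#"[int(x)] for x in r))
w=grab("wrist");h=cv2.cvtColor(w["color"],cv2.COLOR_BGR2HSV)
print(proj(w,[[516.8,-274.8,100],[519,-263,100]]))
E
```

```text
[ 515.14 -295.61  138.08] [179.9   -0.02  79.59] [ 2.01  0.73 -1.05] [-0.07 -0.61 -0.05] 42.73621941741402 26.4 -20.608831093224655
[[247.17 212.78]
 [248.09 210.  ]
 [248.7  208.17]]
0
................................
................................
................................
................................
................................
................................
................................
................................
................................
................................
................................
................................
................................
................................
................................
................................
................................
................................
................................
................................
................................
................................
................................
................................
................................
[[258.74 192.89]
 [258.83 175.3 ]]
```

```bash
cat >> h.py <<'E'
def tab(ax=(515,-295.5)):
    "radial position (mm from knob axis, at z=100) of brass pixels along the arm's direction"
    f=grab("wrist");h=cv2.cvtColor(f["color"],cv2.COLOR_BGR2HSV).astype(int)
    u0=np.array([.1822,.983]);t=np.array([.983,-.1822]);rr=np.arange(10,62,1.)
    out=[]
    for r in rr:
        P=[[ax[0]+u0[0]*r+t[0]*k,ax[1]+u0[1]*r+t[1]*k,103] for k in np.arange(-10,10.1,1)]
        uv=np.clip(np.rint(proj(f,P)).astype(int),0,[511,383]);q=h[uv[:,1],uv[:,0]]
        b=(q[:,0]>12)&(q[:,0]<35)&(q[:,1]>80)&(q[:,2]>60)
        out.append((int(r),int(b.sum()),int((q[:,2]<45).sum()),q[10].tolist()))
    return out
E
python3 - <<'E'
from h import *
for o in tab()[::2]: print(o)
E
```

```text
(10, 0, 9, [116, 43, 48])
(12, 0, 2, [90, 32, 79])
(14, 0, 0, [84, 20, 192])
(16, 0, 0, [113, 26, 89])
(18, 0, 0, [84, 10, 247])
(20, 0, 3, [114, 156, 44])
(22, 12, 1, [22, 169, 211])
(24, 0, 0, [87, 24, 193])
(26, 0, 3, [105, 16, 63])
(28, 0, 0, [125, 26, 59])
(30, 0, 0, [124, 28, 64])
(32, 0, 0, [79, 31, 66])
(34, 0, 2, [110, 12, 66])
(36, 0, 1, [113, 33, 70])
(38, 0, 1, [102, 41, 62])
(40, 0, 0, [135, 8, 63])
(42, 0, 0, [90, 9, 55])
(44, 0, 0, [120, 2, 110])
(46, 0, 0, [150, 1, 247])
(48, 0, 0, [120, 2, 121])
(50, 0, 0, [90, 1, 247])
(52, 0, 0, [0, 1, 226])
(54, 0, 0, [100, 3, 246])
(56, 0, 0, [98, 4, 246])
(58, 0, 0, [90, 2, 245])
(60, 0, 0, [100, 3, 246])
```

Call:
step_arm --pt "0 0 0.001" --pt "0 0 0.002" --pt "0 0 0.003" --pt "0 0 0.004" --pt "0 0 0.005" --pt "0 0 0.005" --turn '[0.025, 0.05, 0.075, 0.1, 0.125, 0.125]'

```text
time_s: 27.3
ee_pos: [514.6, -295.9, 136.5]
ee_rot: [180.0, -0.0, 34.7]
force: [1.9, -0.9, -0.3]
gripper_width: 42.4
gripper_force: 12.0
```

```bash
python3 - <<'E'
from h import *
s=env.state();print(s["ee_pos"],s["ee_rot"],s["force"],s["torque"])
for o in tab()[::2]: print(o)
E
```

```text
[ 514.61 -295.89  136.55] [179.96  -0.01  34.67] [ 1.95 -0.9  -0.28] [-0.33 -0.49 -0.08]
(10, 0, 9, [165, 37, 41])
(12, 0, 9, [120, 18, 42])
(14, 0, 5, [103, 22, 105])
(16, 0, 0, [90, 19, 96])
(18, 0, 0, [85, 25, 226])
(20, 6, 0, [109, 89, 80])
(22, 7, 1, [24, 102, 188])
(24, 0, 1, [113, 17, 59])
(26, 0, 1, [120, 5, 54])
(28, 0, 1, [83, 19, 54])
(30, 0, 4, [120, 13, 38])
(32, 0, 1, [98, 37, 55])
(34, 0, 2, [150, 4, 60])
(36, 0, 13, [150, 29, 26])
(38, 0, 0, [102, 21, 160])
(40, 0, 0, [105, 4, 142])
(42, 0, 0, [165, 10, 102])
(44, 0, 0, [0, 1, 247])
(46, 0, 0, [103, 8, 238])
(48, 0, 0, [98, 9, 238])
(50, 0, 0, [94, 9, 238])
(52, 0, 0, [98, 9, 238])
(54, 0, 0, [103, 7, 239])
(56, 0, 0, [96, 17, 241])
(58, 0, 0, [82, 246, 116])
(60, 0, 0, [81, 224, 123])
```

Call:
step_arm --pt "0 0 0.001" --pt "0 0 0.002" --pt "0 0 0.0025" --pt "0 0 0.0025" --turn '[0.025, 0.05, 0.07, 0.07]'

```text
time_s: 27.85
ee_pos: [514.2, -296.0, 135.7]
ee_rot: [180.0, 0.0, 9.5]
force: [1.8, -1.0, -0.3]
gripper_width: 42.3
gripper_force: 12.0
```

```bash
cat >> h.py <<'E'
def rep():
    s=env.state();print(s["ee_pos"],s["ee_rot"][2],"F",s["force"],"T",s["torque"],s["gripper_width"],s["time_s"])
    print("brass",[(o[0],o[1]) for o in tab() if o[1]])
E
python3 -c "
from h import *
rep()"
```

```text
[ 514.24 -296.05  135.73] 9.52332568845696 F [ 1.82 -1.02 -0.34] T [-0.46 -0.3  -0.12] 42.26878306992607 27.85
brass [(20, 13), (21, 13)]
```

Call:
step_arm --pt "0 0 0.0008" --pt "0 0 0.0015" --pt "0 0 0.0015" --turn '[0.025, 0.045, 0.045]'

```text
time_s: 28.28
ee_pos: [514.2, -296.2, 135.6]
ee_rot: [179.9, -0.0, -6.7]
force: [1.0, -2.5, 1.7]
gripper_width: 42.4
gripper_force: 12.0
```

```bash
python3 -c "
from h import *
rep()"
```

```text
[ 514.21 -296.19  135.57] -6.66935734354911 F [ 1.04 -2.54  1.71] T [-0.58 -0.11 -0.03] 42.40812541324124 28.275
brass []
```

Call:
step_arm --pt "0 0 0" --pt "0 0 0" --pt "0 0 0" --pt "0 0 0" --pt "0 0 0" --pt "0 0 0" --pt "0 0 0" --pt "0 0 0" --pt "0 0 0" --pt "0 0 0" --pt "0 0 0" --pt "0 0 0" --pt "0 0 0" --pt "0 0 0" --pt "0 0 0" --pt "0 0 0" --pt "0 0 0" --pt "0 0 0" --pt "0 0 0" --turn '[0, 0, 0, -0.028, -0.056, -0.084, -0.112, -0.14, -0.168, -0.196, -0.224, -0.252, -0.28, -0.308, -0.336, -0.364, -0.392, -0.41, -0.41]' --fingers -0.5

```text
time_s: 30.7
ee_pos: [514.2, -295.6, 135.1]
ee_rot: [180.0, -0.0, 140.6]
force: [-0.2, -0.1, 0.1]
gripper_width: 68.0
gripper_force: 0.0
```

```bash
python3 -c "
from h import *
rep()
f=grab('wrist')
for k in cap(f,149,(514,-296)): print(k)"
```

```text
[ 514.24 -295.59  135.14] 140.64692289201776 F [-0.16 -0.07  0.13] T [ 0.02 -0.15 -0.  ] 68.02994253946498 30.7
brass [(20, 6), (21, 12)]
(np.int32(969), np.int32(47), np.int32(29), array([256.71, 252.05]), array([ 508.64, -293.02,  149.  ]))
```

Call:
step_arm --pt "0 0 0" --pt "0 0 0" --pt "0 0 0" --pt "0 0 0" --pt "0 0 0" --turn '[0, 0, 0, 0, 0]' --fingers 1 --force 12

```text
time_s: 31.42
ee_pos: [514.2, -296.0, 135.3]
ee_rot: [-180.0, 0.0, 140.7]
force: [-1.2, -2.4, 0.8]
gripper_width: 42.4
gripper_force: 12.0
```

Call:
step_arm --pt "0 0 0" --pt "0 0 0" --pt "0 0 0" --turn '[0.02, 0.04, 0.04]'

```text
time_s: 31.8
ee_pos: [514.1, -296.1, 135.3]
ee_rot: [-180.0, 0.0, 126.4]
force: [-1.1, -1.7, 0.2]
gripper_width: 42.8
gripper_force: 12.0
```

```bash
python3 -c "
from h import *
rep()"
```

```text
[ 514.13 -296.12  135.31] 126.38073635368927 F [-1.13 -1.68  0.25] T [-0.44  0.17 -0.06] 42.83786511187871 31.8
brass [(21, 13), (22, 12)]
```

Call:
step_arm --pt "0 0 0" --pt "0 0 0" --pt "0 0 0" --turn '[0.022, 0.044, 0.044]'

```text
time_s: 32.22
ee_pos: [514.1, -296.2, 135.3]
ee_rot: [-180.0, 0.0, 110.6]
force: [-2.0, -3.7, 0.5]
gripper_width: 42.7
gripper_force: 12.0
```

```bash
python3 -c "
from h import *
rep()"
```

```text
[ 514.06 -296.16  135.29] 110.63531021765849 F [-1.98 -3.66  0.51] T [-0.56  0.25 -0.11] 42.658973718844834 32.225
brass [(20, 5), (21, 13), (22, 12), (23, 1)]
```

Call:
step_arm --pt "0 0 0" --pt "0 0 0" --pt "0 0 0" --turn '[0.022, 0.044, 0.044]'

```text
time_s: 32.65
ee_pos: [514.0, -296.1, 135.3]
ee_rot: [-180.0, 0.0, 94.8]
force: [-3.1, -3.0, 1.6]
gripper_width: 42.6
gripper_force: 12.0
```

```bash
python3 -c "
from h import *
rep()"
```

```text
[ 514.   -296.11  135.27] 94.84173793939608 F [-3.1  -2.95  1.64] T [-0.66  0.45 -0.07] 42.557704305221584 32.65
brass [(20, 4), (21, 13), (22, 13), (23, 13), (24, 1)]
```

Call:
step_arm --pt "0 0 0" --pt "0 0 0" --pt "0 0 0" --turn '[0.022, 0.042, 0.042]'

```text
time_s: 33.08
ee_pos: [513.9, -296.1, 135.3]
ee_rot: [-180.0, 0.0, 79.7]
force: [-3.0, -3.5, 1.3]
gripper_width: 42.4
gripper_force: 12.0
```

```bash
python3 -c "
from h import *
rep()"
```

```text
[ 513.9  -296.1   135.26] 79.6728745158868 F [-2.98 -3.53  1.25] T [-0.72  0.56 -0.09] 42.400802364606704 33.075
brass [(20, 6), (21, 14), (22, 13), (23, 14), (24, 14), (25, 14), (26, 14), (27, 14), (28, 13), (29, 13), (30, 13), (31, 13), (32, 13), (33, 13), (34, 13), (35, 1)]
```

The tab reads 34 mm from the axis, so it is on its first step. I add 5° to make up for the slight downward push, let go and look again.

Call:
step_arm --pt "0 0 0" --pt "0 0 0" --turn '[0.014, 0.014]'

```text
time_s: 33.38
ee_pos: [513.9, -296.1, 135.2]
ee_rot: [-180.0, 0.0, 74.6]
force: [-3.8, -3.6, 1.8]
gripper_width: 42.4
gripper_force: 12.0
```

Call:
step_arm --pt "0 0 0" --pt "0 0 0" --pt "0 0 0" --pt "0 0 0" --pt "0 0 0" --turn '[0, 0, 0, 0, 0]' --fingers -0.5

```text
time_s: 34.0
ee_pos: [514.5, -295.7, 135.3]
ee_rot: [180.0, -0.0, 74.5]
force: [-1.5, 0.3, 0.0]
gripper_width: 68.4
gripper_force: 0.0
```

```bash
python3 -c "
from h import *
rep()"
```

```text
[ 514.49 -295.67  135.27] 74.47939547406543 F [-1.47  0.28  0.05] T [-0.05 -0.13  0.02] 68.44362069763064 34.0
brass [(20, 2), (21, 13), (22, 14), (23, 13), (24, 14), (25, 14), (26, 14), (27, 13), (28, 13), (29, 13), (30, 14), (31, 14), (32, 14), (33, 13), (34, 13), (35, 2)]
```

Call:
step_arm --pt "0 0 -0.05" --pt "0 0 -0.15" --pt "0 0 -0.3" --pt "0 0 -0.4" --pt "0 0 -0.4" --pt "0 0 -0.4" --pt "0 0 -0.4" --turn '[0, 0, 0, 0, 0, 0, 0]'

```text
time_s: 34.92
ee_pos: [513.7, -295.3, 253.7]
ee_rot: [-179.8, -0.0, 74.5]
force: [-0.0, -0.6, 0.2]
gripper_width: 67.9
gripper_force: 0.0
```

```bash
python3 -c "
from h import *
rep()
f=grab('wrist');cv2.imwrite('pics/end.png',f['color'])
h=cv2.cvtColor(f['color'],cv2.COLOR_BGR2HSV)
m=cv2.inRange(h,(12,80,60),(35,255,255));m[232:]=0
n,l,st,c=cv2.connectedComponentsWithStats(m)
for i in range(1,n):
  if st[i][4]>40: print(st[i],c[i],pix2z(f,c[i],103)[0])
for k in cap(f,149,(514,-296)): print(k)
"
```

```text
[ 513.72 -295.35  253.75] 74.46715555988524 F [-0.01 -0.61  0.19] T [-0.02 -0.05 -0.03] 67.89895600175697 34.925
brass [(20, 3), (21, 13), (22, 13), (23, 14), (24, 14), (25, 14), (26, 14), (27, 14), (28, 14), (29, 13), (30, 13), (31, 13), (32, 13), (33, 13), (34, 13), (35, 1)]
[249 148  15  15 198] [255.9  155.12] [ 515.91 -267.82  103.  ]
(np.int32(562), np.int32(28), np.int32(27), array([258.62, 194.61]), array([ 511.24, -295.39,  149.  ]))
(np.int32(463), np.int32(17), np.int32(38), array([264.02, 233.75]), array([ 506.  , -333.14,  149.  ]))
```

```bash
python3 -c "
from workcell import env
print(env.job_done())"
```

```text
the job is handed in; nothing more can be done
None
```

I handed the job in at about 35 s: the housing is clamped square in the nest, the arm is within about 0.015 rad of its stop by the last wrist image, the tab is on its first step, and the robot is clear; I never approached the gauges or tweezers, and the hand-in returned no verdict.

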